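Sort mixed succulents into their trays

ROBOT

A 7-joint arm with a two-finger parallel gripper is mounted at the origin on the work surface. World frame = base frame: x ahead of the robot, y to its left, z up, the work surface at z = 0. Lengths are in m, angles in degrees, forces in N, time in s.
With the tool pointing down it reaches from about 0.35 to 0.9 m from the base axis. Payload 8.1 kg.
Tool frame: the origin (TCP) lies midway between the tips of the shut fingers; the grasp point (between the pads) lies r.tcp_to_grasp behind it (r.tcp_to_grasp is the distance from the TCP to the grasp point, in m); z points along the fingers, y is the line along which they close (so a half turn about z gives the same grasp; the last joint's range is limited). The gripper opens to 92 mm and grips with 3 to 60 N. Pads are 19 mm wide; open, the fingers measure 130 mm over their backs; the gripper's body (75 mm by 190 mm) begins 47 mm behind the grasp point.
Start: joints at [-79.103, 24.895, 1.432, 90.138, -0.665, 64.973, -4.303], TCP at [0.18, 0.598, 0.203] pointing down, gripper open.
Joint ranges: [-149.89, 149.89], [-25.12, 119.58], [-72.63, 75.52], [4.76, 147.25], [-75.54, 255.54], [6.69, 114.76], [-157.13, 157.13]. Speed limits (degrees/s): [127.2, 127.2, 172.46, 172.46, 180, 180, 180].

INTERFACE

Orientations are given as [roll, pitch, yaw] about the fixed x, y, z axes, in that order (R = Rz(yaw) Ry(pitch) Rx(roll)).
In Python, from rig import telemetry, optics, job_done, r gives the robot as it stands.
- The arm moves only by the shell command python3 -m jog 'ROWS' [FORCE]. ROWS is JSON, a list that holds one entry, the list of rows, each a list of 7 numbers: the closure, from -1 (fully open) to 1 (shut), then the shift along the tool's x, y, z in mm, then the turn, a rotation vector about the tool's x, y, z in degrees. A call has 1 to 8 rows; each row shifts and turns the commanded pose from where the row before left it, along the tool's axes as they then stand; what a row does not reach is not made up. A row lasts 1/8 s, in which the tool goes at most 62.5 mm and 10.7 degrees, less where a joint would pass 70% of its speed; a pose out of reach is approached as far as the arm can. A call is refused whole if a number of a shift passes 62.5 or a number of a turn 10.7, either way. A call with a gripper value outside its range is refused whole. The fingers move at their own pace and stop on an object; FORCE is the grip in N (left out, the last holds). Time passes only in rows, so rows that do not move let the fingers close. It gives the time, the measured TCP pose, the force, the opening and the grip force at its end, in the units of the state.
- telemetry.get_obs(): the state, without advancing time (a new reading comes with each control period).
- optics.read_camera(name): name is "side" or "top"; returns the picture (420x560x3 uint8, blue, green, red); there is no depth.
- optics.calibration(name): a dict with "mtx" (3x3 intrinsics, pixels), "eye" and "attitude" of the camera in the world. Camera axes: x right, y down, z forward; pixel columns grow to the right and rows downward; lengths in m; the calibration is good to about 2 mm. A picture is of the moment at which its call begins. calibration takes no time and is no camera call.
- job_done(): hands the job in; it is judged then, once.
The state is a dict: "clock": time; "joint_pos": joint angles; "qd": joint speeds; "joint_efforts": joint torques, N m; "tcp_pos": TCP position; "tcp_rot": TCP orientation; "force": force on the tool from outside, world axes, zero at the start; "moment": the same for the moment, N m; "opening": finger opening in m; "gripper_force": force on a finger pad.
Only numpy, scipy, OpenCV 4.12 (cv2) and the standard library are available. Lean on these libraries where they do the work, as an engineer would, in place of code of your own. Each camera call takes 0.05 s, during which the arm holds its last target. There are 200 camera calls.

TASK

Four potted plants stand mixed up on the bench: an aloe, a purple rosette, and two ball cacti, one with a pink and one with a yellow flower. Sort them into the three carrying trays, each into an empty bay of the tray that already holds a plant of its kind (both cacti go with the cactus), set down gently, not dropped, standing upright on the bay's floor. Leave the plants that are already in the trays standing where they are.

Things in the scene. Friction and masses are not known exactly. Their poses are not given: they have to be found in the camera images.
- aloe_pot: Loose potted aloe to be sorted: a spiky star of narrow bright green leaves, up to 80 mm above the underside and inside the pot's outline. The pot is black plastic, square and tapered: 55 mm wide over its upright top band (18 mm high, from 37 to 55 mm above the underside), 42 mm wide at the foot, 55 mm high, about 130 g; filled with brown gritty compost. Origin at the centre of the underside, z up, x and y square to the pot's sides.
- purple_pot: Loose potted purple rosette to be sorted: rings of broad purple leaves, up to 75 mm above the underside. Pot, mass, origin and axes as for aloe_pot.
- cactus_pink_pot: Loose potted ball cactus with a pink flower on top, to be sorted: a ribbed pale green ball with light spines, 85 mm high in all. Pot, mass, origin and axes as for aloe_pot.
- cactus_yellow_pot: Loose potted ball cactus with a yellow flower on top, to be sorted; otherwise the same as cactus_pink_pot.
- tray_aloe: The tray for aloes: the one in which an aloe already stands. A dark grey carrying tray, fixed on the bench: 201 mm long (its x axis), 69 mm wide (its y axis), 22 mm high, walls 3 mm, floor 3 mm thick. Two cross walls, 19 mm high, divide it into three bays in a row, each 63 mm square inside and centred at x = -66, 0 and +66 mm, y = 0. Pale drain holes show in the floor of the empty bays. Origin at the centre of the underside, z up.
- tray_cactus: The tray for cacti: the one in which a ball cactus without a flower already stands; its two empty bays are for the two flowering cacti. Size, bays, origin and axes as for tray_aloe.
- tray_purple: The tray for purple rosettes: the one in which a purple rosette already stands. Size, bays, origin and axes as for tray_aloe.
- aloe_in_tray: The potted aloe that already stands loose in a bay of tray_aloe (its position shows which bay is taken); to be left there. Pot, origin and axes as for aloe_pot.
- cactus_in_tray: The potted flowerless ball cactus that already stands loose in a bay of tray_cactus; to be left there. Pot, origin and axes as for aloe_pot.
- purple_in_tray: The potted purple rosette that already stands loose in a bay of tray_purple; to be left there. Pot, origin and axes as for aloe_pot.
Mind the look-alikes: they are no part of the job. What is shaped like the cactus_in_tray but blue or red is not meant.

How it is judged (in metres and radians):
At the end, for the whole second after the job is handed in: Every plant stands in a bay of the tray of its kind: foot within 13 mm of the bay's centre along and across, underside within 5 mm of its floor, upright within 0.12 rad, released, at rest. The three plants already in the trays are upright in their bays, within 20 mm of where they were (y of aloe_pot in the frame of tray_aloe between -0.013 and 0.013 m and z of aloe_pot in the frame of tray_aloe between -0.002 and 0.008 m and angle between each of aloe_pot, cactus_pink_pot, cactus_yellow_pot, purple_pot, aloe_in_tray, cactus_in_tray, purple_in_tray's own z axis and vertical below 0.12 rad and (x of aloe_pot in the frame of tray_aloe between -0.079 and -0.053 m or x of aloe_pot in the frame of tray_aloe between -0.013 and 0.013 m or x of aloe_pot in the frame of tray_aloe between 0.053 and 0.079 m) and linear speed of each of aloe_pot, cactus_pink_pot, cactus_yellow_pot, purple_pot, aloe_in_tray, cactus_in_tray, purple_in_tray below 0.02 m/s and contact force between the fingers and aloe_pot below 0.05 N and y of cactus_pink_pot in the frame of tray_cactus between -0.013 and 0.013 m and z of cactus_pink_pot in the frame of tray_cactus between -0.002 and 0.008 m and (x of cactus_pink_pot in the frame of tray_cactus between -0.079 and -0.053 m or x of cactus_pink_pot in the frame of tray_cactus between -0.013 and 0.013 m or x of cactus_pink_pot in the frame of tray_cactus between 0.053 and 0.079 m) and contact force between the fingers and cactus_pink_pot below 0.05 N and y of cactus_yellow_pot in the frame of tray_cactus between -0.013 and 0.013 m and z of cactus_yellow_pot in the frame of tray_cactus between -0.002 and 0.008 m and (x of cactus_yellow_pot in the frame of tray_cactus between -0.079 and -0.053 m or x of cactus_yellow_pot in the frame of tray_cactus between -0.013 and 0.013 m or x of cactus_yellow_pot in the frame of tray_cactus between 0.053 and 0.079 m) and contact force between the fingers and cactus_yellow_pot below 0.05 N and y of purple_pot in the frame of tray_purple between -0.013 and 0.013 m and z of purple_pot in the frame of tray_purple between -0.002 and 0.008 m and (x of purple_pot in the frame of tray_purple between -0.079 and -0.053 m or x of purple_pot in the frame of tray_purple between -0.013 and 0.013 m or x of purple_pot in the frame of tray_purple between 0.053 and 0.079 m) and contact force between the fingers and purple_pot below 0.05 N and y of aloe_in_tray in the frame of tray_aloe between -0.013 and 0.013 m and z of aloe_in_tray in the frame of tray_aloe between -0.002 and 0.008 m and (x of aloe_in_tray in the frame of tray_aloe between -0.079 and -0.053 m or x of aloe_in_tray in the frame of tray_aloe between -0.013 and 0.013 m or x of aloe_in_tray in the frame of tray_aloe between 0.053 and 0.079 m) and distance of each of aloe_in_tray, cactus_in_tray, purple_in_tray from where it was at the start of the episode below 0.02 m and y of cactus_in_tray in the frame of tray_cactus between -0.013 and 0.013 m and z of cactus_in_tray in the frame of tray_cactus between -0.002 and 0.008 m and (x of cactus_in_tray in the frame of tray_cactus between -0.079 and -0.053 m or x of cactus_in_tray in the frame of tray_cactus between -0.013 and 0.013 m or x of cactus_in_tray in the frame of tray_cactus between 0.053 and 0.079 m) and y of purple_in_tray in the frame of tray_purple between -0.013 and 0.013 m and z of purple_in_tray in the frame of tray_purple between -0.002 and 0.008 m and (x of purple_in_tray in the frame of tray_purple between -0.079 and -0.053 m or x of purple_in_tray in the frame of tray_purple between -0.013 and 0.013 m or x of purple_in_tray in the frame of tray_purple between 0.053 and 0.079 m)); the robot touches nothing.
It fails at once if one of the four pots is dropped (falls free of the fingers at over 0.7 m/s, a drop of about 25 mm) ((linear speed of aloe_pot above 0.7 m/s and contact force between the fingers and aloe_pot below 0.05 N) or (linear speed of cactus_pink_pot above 0.7 m/s and contact force between the fingers and cactus_pink_pot below 0.05 N) or (linear speed of cactus_yellow_pot above 0.7 m/s and contact force between the fingers and cactus_yellow_pot below 0.05 N) or (linear speed of purple_pot above 0.7 m/s and contact force between the fingers and purple_pot below 0.05 N)).
It fails at once if a plant that was already in its tray is knocked over, taken out or shoved over 30 mm (distance of any of aloe_in_tray, cactus_in_tray, purple_in_tray from where it was at the start of the episode above 0.03 m or angle between any of aloe_in_tray, cactus_in_tray, purple_in_tray's own z axis and vertical above 0.5 rad).
It also fails if it takes over 120 s, if anything falls off the work surface, if the arm or the gripper's body presses on something with over 40 N, if the wrist force passes 120 N, or if a joint passes its speed limit or range.

## Working session

There is one attempt and no reset: what is moved stays moved. The work goes in short steps, Python scripts to look and compute and a shell command to move; the robot and the scene stay as the last step left them, time stands still between calls to the robot, and variables do not carry over. Pictures are saved under pics/ and viewed, at most 14 in all, crops included, and the job is handed in when it is done.

```bash
mkdir -p pics; ls; python3 - <<'E'
from rig import telemetry, optics, r
import cv2
for n in("top","side"):
    cv2.imwrite(f"pics/{n}0.png",optics.read_camera(n)); print(n,optics.calibration(n))
print(r.tcp_to_grasp); print(telemetry.get_obs())
E
```

```text
pics
top {'mtx': array([[460.12650592,   0.        , 292.74525242],
       [  0.        , 460.12650592, 204.54306178],
       [  0.        ,   0.        ,   1.        ]]), 'eye': array([ 0.50969259, -0.0120118 ,  1.27764602]), 'attitude': array([-176.35976282,    0.32025125,  -91.19143863])}
side {'mtx': array([[479.81625986,   0.        , 277.57360912],
       [  0.        , 479.81625986, 209.96734286],
       [  0.        ,   0.        ,   1.        ]]), 'eye': array([ 0.23061953, -0.70835374,  0.8493713 ]), 'attitude': array([-135.57118752,    0.16167058,  -28.26116762])}
0.0188
{'clock': 0.1, 'joint_pos': array([-79.10310802,  24.92998528,   1.43110062,  90.18278558,
        -0.66653633,  64.97434341,  -4.30418038]), 'qd': array([-0.01714971, -0.11904479,  0.08652337, -0.22650495, -0.00449888,
       -0.01661456,  0.0327165 ]), 'joint_efforts': array([ 2.50794947e-03, -6.69123316e+01,  9.87468101e-01, -3.15141642e+01,
       -6.06146897e-02,  3.73789645e-02,  5.46732485e-05]), 'tcp_pos': array([0.1802919 , 0.59792311, 0.20265779]), 'tcp_rot': array([-1.79921397e+02,  5.51700493e-03,  1.63218326e+02]), 'force': array([0.0029854 , 0.24146473, 0.15491455]), 'moment': array([-0.02729519, -0.0085529 ,  0.04735314]), 'gripper_force': 0.0, 'opening': 0.09175647181267195}
```

View pics/top0.png

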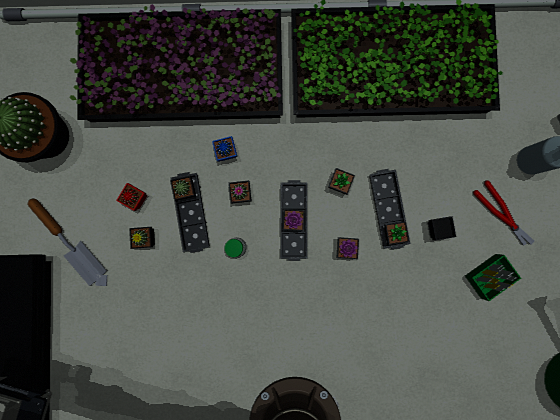

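View pics/side0.png

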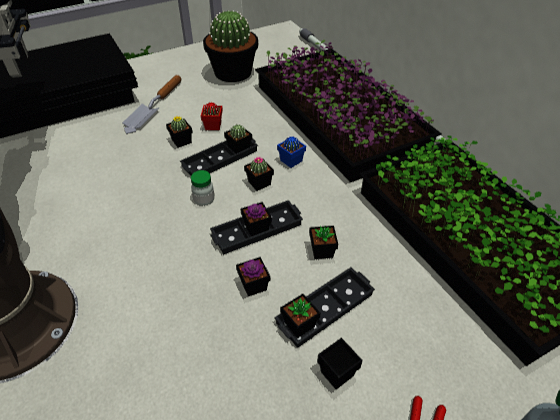

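```bash
cat > h.py <<'E'
import numpy as np, cv2
from scipy.spatial.transform import Rotation as R
from rig import optics, telemetry
def ray(n,uv,z):
    c=optics.calibration(n); Rm=R.from_euler('xyz',c['attitude'],degrees=True).as_matrix()
    d=Rm@np.linalg.solve(c['mtx'],[uv[0],uv[1],1.]); return c['eye']+d*(z-c['eye'][2])/d[2]
def proj(n,p):
    c=optics.calibration(n); Rm=R.from_euler('xyz',c['attitude'],degrees=True).as_matrix()
    q=c['mtx']@(Rm.T@(np.array(p)-c['eye'])); return q[:2]/q[2]
E
python3 - <<'E'
from h import *
im=cv2.imread('pics/top0.png'); hsv=cv2.cvtColor(im,cv2.COLOR_BGR2HSV)
S,V=hsv[...,1],hsv[...,2]
print('bench',hsv[280,250],'rimpix',hsv[238,132:153].tolist())
for a,x0 in(('L',105),('R',275)):
    cv2.imwrite(f'pics/c{a}.png',cv2.resize(im[125:275,x0:x0+185],None,fx=4,fy=4,interpolation=cv2.INTER_CUBIC))
big=((V<55)|(S>90)).astype(np.uint8); 
cs,_=cv2.findContours(big,cv2.RETR_EXTERNAL,cv2.CHAIN_APPROX_NONE)
for c in cs:
    A=cv2.contourArea(c); (x,y),wh,an=cv2.minAreaRect(c)
    if 250<A<4000 and 120<y<280:
        z=.022 if max(wh)>50 else .055
        box=np.array([ray('top',p,z)[:2] for p in cv2.boxPoints(((x,y),wh,an))])
        e=box[1]-box[0]; f=box[2]-box[1]
        print(np.round((x,y)),A,'c',box.mean(0).round(4),'sides',np.linalg.norm(e).round(4),np.linalg.norm(f).round(4),'ang',np.degrees(np.arctan2(*e[::-1])).round(1))
# holes
h=((V>80)&(S<60)).astype(np.uint8)
n,l,st,ce=cv2.connectedComponentsWithStats(h)
for i in range(1,n):
    if st[i,4]<40 and 165<ce[i,1]<265 and 165<ce[i,0]<415: print('hole',ce[i].round(1),st[i,4],ray('top',ce[i],.003)[:2].round(4))
E
```

```text
bench [ 55  13 114] rimpix [[86, 48, 91], [39, 118, 82], [24, 255, 96], [23, 255, 111], [25, 255, 108], [25, 255, 86], [26, 255, 82], [28, 255, 113], [31, 255, 77], [36, 223, 16], [68, 89, 23], [53, 111, 30], [52, 122, 23], [51, 102, 25], [51, 162, 11], [11, 193, 45], [10, 183, 53], [11, 144, 39], [0, 78, 13], [0, 0, 0], [90, 255, 1]]
[493. 277.] 1476.5 c [ 0.3859 -0.5285] sides 0.1199 0.0919 ang -56.2
[235. 248.] 308.0 c [0.4749 0.1484] sides 0.0575 0.0517 ang -81.7
[347. 249.] 426.0 c [ 0.4676 -0.1483] sides 0.0588 0.0573 ang -5.6
[142. 238.] 497.0 c [0.5071 0.3966] sides 0.0666 0.0583 ang -91.2
[441. 229.] 515.0 c [ 0.5152 -0.3977] sides 0.0714 0.0577 ang -81.2
[ 52. 225.] 471.5 c [0.5485 0.6522] sides 0.0313 0.1896 ang -49.5
[132. 197.] 510.0 c [0.6159 0.4217] sides 0.0569 0.0709 ang -30.4
[496. 208.] 614.0 c [ 0.5679 -0.5606] sides 0.058 0.1575 ang -55.7
[293. 220.] 1895.5 c [ 0.548  -0.0065] sides 0.2183 0.0713 ang -1.1
[240. 193.] 433.5 c [0.6214 0.1339] sides 0.0561 0.0645 ang -84.9
[190. 212.] 2021.5 c [0.5756 0.2745] sides 0.0787 0.2196 ang -81.0
[389. 209.] 2031.5 c [ 0.57
[... 1570 characters left out ...]
 [ 0.5904 -0.2483]
hole [182.5 206.5] 4 [0.5919 0.2998]
hole [388.2 208.6] 19 [ 0.574  -0.2708]
hole [190.9 212. ] 20 [0.5763 0.2766]
hole [397.  214.5] 6 [ 0.5572 -0.2946]
hole [199.  217.7] 7 [0.5598 0.2542]
hole [382.8 217.2] 6 [ 0.5506 -0.2552]
hole [184.8 220.4] 5 [0.5532 0.2937]
hole [200.8 227.3] 6 [0.5331 0.2493]
hole [186.6 229.8] 5 [0.5271 0.2888]
hole [395. 232.] 1 [ 0.509  -0.2874]
hole [194.8 235.5] 18 [0.5108 0.2663]
hole [286.3 236.7] 6 [0.5023 0.013 ]
hole [301.  236.5] 6 [ 0.502  -0.0275]
hole [203.  241.5] 6 [0.4938 0.2436]
hole [188.9 243.9] 8 [0.4881 0.2828]
hole [293.8 244. ] 21 [ 0.4817 -0.0071]
hole [286.3 251. ] 7 [0.4629 0.0139]
hole [301.  251.3] 7 [ 0.4613 -0.0266]
```

View pics/cL.png

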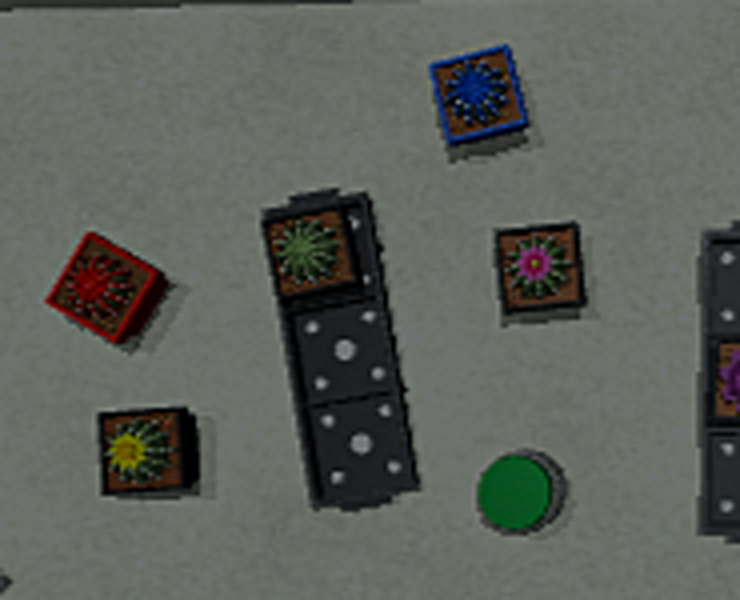

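View pics/cR.png

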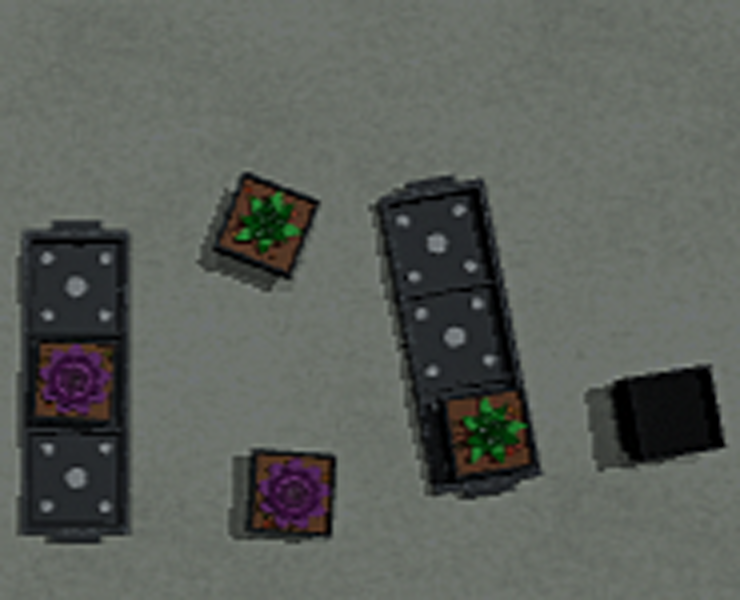

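The top view shows the yellow cactus at (140,238), pink cactus at (240,192), aloe at (341,181) and purple at (348,248). The empty bays are cactus middle and near, purple far and near, and aloe middle and far. Next I work out poses from the rim corners I read in the crops.

```bash
cat >> h.py <<'E'
def to(x,y,z,yaw):
    o=telemetry.get_obs(); Rm=R.from_euler('xyz',o['tcp_rot'],degrees=True)
    T=R.from_euler('xyz',[180,0,yaw],degrees=True)
    d=Rm.inv().apply(np.array([x,y,z])-o['tcp_pos'])*1e3
    print('tool shift mm',d.round(1),'turn',(Rm.inv()*T).as_rotvec(degrees=True).round(1),'now',o['tcp_pos'].round(4),o['tcp_rot'].round(1),'t',round(o['clock'],2),'F',o['force'].round(1),'open',round(o['opening'],4))
E
python3 - <<'E'
from h import *
P=dict(yellow=(105,[(98,412),(188,407),(191,493),(102,496)]),pink=(105,[(495,230),(578,222),(584,305),(502,314)]),
 aloe=(275,[(244,172),(319,202),(291,278),(213,247)]),purple=(275,[(253,450),(336,453),(332,538),(247,534)]),cit=(105,[(264,213),(344,203),(355,295),(276,303)]))
for k,(x0,c) in P.items():
    w=np.array([ray('top',((u+.5)/4-.5+x0,(v+.5)/4-.5+125),.055 if k!='cit' else .058)[:2] for u,v in c])
    e1=w[0]-w[1]+w[3]-w[2]   # image left = +y
    e2=w[0]-w[3]+w[1]-w[2]   # image up = +x
    print(k,w.mean(0).round(4),'yaw',np.degrees(np.arctan2(-e1[0],e1[1])).round(1),np.degrees(np.arctan2(e2[1],e2[0])).round(1),'size',np.linalg.norm(e1)/2,np.linalg.norm(e2)/2)
to(.507,.397,.135,183)
E
```

```text
yellow [0.5082 0.3984] yaw 1.4 2.4 size 0.05952856734974406 0.05639256330157398
pink [0.6254 0.1344] yaw 4.7 3.7 size 0.05533683854708395 0.05613501378642034
aloe [ 0.6484 -0.1378] yaw -23.1 -22.8 size 0.05486497791507445 0.05445996508740453
purple [ 0.4693 -0.1495] yaw -3.6 -5.0 size 0.0555366565190427 0.055777423906748926
cit [0.6379 0.2873] yaw 5.3 6.8 size 0.0533013005814182 0.06151797720809559
tool shift mm [-370.8  -97.9   67.8] turn [ -0.1  -0.  -19.8] now [0.1803 0.5979 0.2027] [-179.9    0.   163.2] t 0.1 F [0.  0.2 0.2] open 0.0918
```

```bash
python3 -m jog '[[[-1,-46.4,-11.9,5,0,0,0],[-1,-46.4,-11.9,5,0,0,0],[-1,-46.4,-11.9,5,0,0,0],[-1,-46.4,-11.9,5,0,0,0],[-1,-46.4,-11.9,5,0,0,0],[-1,-46.4,-11.9,5,0,0,0],[-1,-46.4,-11.9,5,0,0,0],[-1,-46.4,-11.9,5,0,0,0]]]' 15; python3 -m jog '[[[-1,0,0,0,0,0,-9.4],[-1,0,0,0,0,0,-9.4],[-1,0,0,0,0,0,0],[-1,0,0,0,0,0,0]]]'; python3 -c "
from h import *
to(.508,.4,.029,182)"
```

```text
clock: 1.1
tcp_pos: [0.5093, 0.399, 0.1628]
tcp_rot: [-180.0, -0.0, 163.2]
force: [0.9, 0.7, 0.2]
opening: 0.0919
gripper_force: 0.0
clock: 1.6
tcp_pos: [0.5082, 0.4001, 0.1631]
tcp_rot: [-180.0, -0.0, -178.2]
force: [-0.3, 1.1, 0.4]
opening: 0.0921
gripper_force: 0.0
tool shift mm [ 1.000e-01 -0.000e+00  1.341e+02] turn [-0.  -0.  -0.2] now [0.5082 0.4001 0.1631] [-180.    -0.  -178.2] t 1.6 F [-0.3  1.1  0.4] open 0.0921
```

```bash
python3 -m jog '[[[-1,0,0,40,0,0,0],[-1,0,0,40,0,0,0],[-1,0,0,30,0,0,0],[-1,0,0,24,0,0,0],[-1,0,0,0,0,0,0],[0.3,0,0,0,0,0,0],[0.3,0,0,0,0,0,0],[1,0,0,0,0,0,0]]]' 15;python3 -m jog '[[[1,0,0,0,0,0,0],[1,0,0,0,0,0,0],[1,0,0,0,0,0,0],[1,0,0,0,0,0,0]]]'; python3 -c "
from h import *
im=optics.read_camera('side');u,v=proj('side',(.508,.4,.05)).astype(int)
cv2.imwrite('pics/y1.png',cv2.resize(im[v-70:v+50,u-80:u+80],None,fx=4,fy=4))
to(.508,.4,.029,182)"
```

```text
clock: 2.6
tcp_pos: [0.5088, 0.4005, 0.0303]
tcp_rot: [179.9, 0.1, -178.0]
force: [-0.2, 0.7, -0.0]
opening: 0.0666
gripper_force: 0.0
clock: 3.1
tcp_pos: [0.5085, 0.4002, 0.0297]
tcp_rot: [180.0, 0.0, -178.0]
force: [-1.2, -0.1, 5.3]
opening: 0.0542
gripper_force: 15.0
tool shift mm [ 0.6 -0.2  0.7] turn [0. 0. 0.] now [0.5086 0.4002 0.0297] [ 180.    0. -178.] t 3.15 F [-1.3 -0.8  5.5] open 0.0544
```

View pics/y1.png

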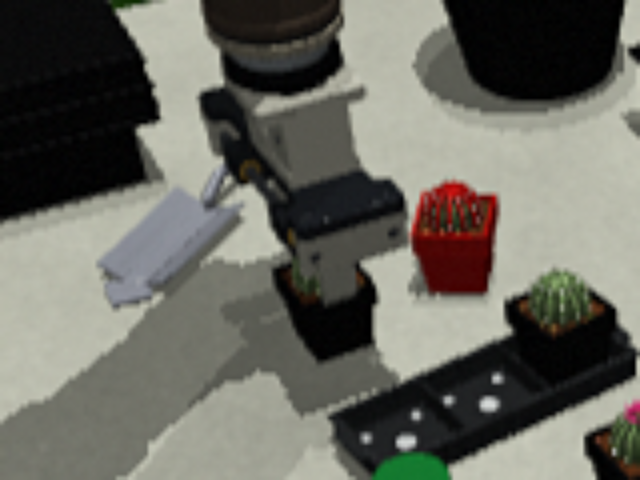

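Grip is good: opening is 54 mm and the pot stands upright between the fingers. Moving it to the near cactus bay.

```bash
python3 -m jog '[[[1,0,0,-25,0,0,0],[1,0,0,-45,0,0,0],[1,0,0,0,0,0,0]]]' 15; python3 -c "
from h import *
to(.507,.2655,.0335,189)"
```

```text
clock: 3.52
tcp_pos: [0.5101, 0.4016, 0.1025]
tcp_rot: [179.8, 0.3, -178.0]
force: [1.3, 0.2, -1.0]
opening: 0.0545
gripper_force: 15.0
tool shift mm [   8.2 -136.2   68.5] turn [ 0.2  0.3 -7. ] now [0.5101 0.4016 0.1025] [ 179.8    0.3 -178. ] t 3.52 F [ 1.3  0.2 -1. ] open 0.0545
```

```bash
python3 -m jog '[[[1,1.5,-34,0,0,0,0],[1,1.5,-34,0,0,0,0],[1,1.5,-34,0,0,0,0],[1,1.5,-32,0,0,0,-7],[1,0,0,0,0,0,0],[1,0,0,0,0,0,0]]]' 15; python3 -c "
from h import *
to(.507,.2655,.0335,189)"
```

```text
clock: 4.28
tcp_pos: [0.5066, 0.2663, 0.0987]
tcp_rot: [180.0, -0.1, -171.0]
force: [-0.3, 1.1, -1.1]
opening: 0.0545
gripper_force: 15.0
tool shift mm [-0.3 -0.9 65.2] turn [ 0.  -0.1 -0. ] now [0.5066 0.2663 0.0987] [ 1.80e+02 -1.00e-01 -1.71e+02] t 4.28 F [-0.3  1.1 -1.1] open 0.0545
```

```bash
python3 -m jog '[[[1,0,-0.8,25,0,0,0],[1,0,0,20,0,0,0],[1,0,0,12,0,0,0],[1,0,0,6,0,0,0],[1,0,0,2,0,0,0],[1,0,0,0,0,0,0],[1,0,0,0,0,0,0]]]' 15; python3 -c "
from h import *
to(.507,.2655,.0335,189)"
```

```text
clock: 5.15
tcp_pos: [0.5076, 0.2654, 0.0349]
tcp_rot: [180.0, 0.1, -171.0]
force: [0.9, 0.8, -0.4]
opening: 0.0545
gripper_force: 15.0
tool shift mm [0.5 0.2 1.4] turn [0.  0.1 0. ] now [0.5076 0.2654 0.0349] [ 1.80e+02  1.00e-01 -1.71e+02] t 5.15 F [ 0.9  0.8 -0.4] open 0.0545
```

```bash
python3 -m jog '[[[1,0,0,1,0,0,0],[1,0,0,1,0,0,0],[1,0,0,0,0,0,0],[-0.3,0,0,0,0,0,0],[-0.3,0,0,0,0,0,0],[-1,0,0,0,0,0,0],[-1,0,0,0,0,0,0],[-1,0,0,0,0,0,0]]]' 15; python3 -m jog '[[[-1,0,0,-30,0,0,0],[-1,0,0,-50,0,0,0],[-1,0,0,-50,0,0,0],[-1,0,0,0,0,0,0]]]'; python3 -c "
from h import *
im=optics.read_camera('side');u,v=proj('side',(.54,.3,.05)).astype(int)
cv2.imwrite('pics/y2.png',cv2.resize(im[v-60:v+60,u-80:u+80],None,fx=4,fy=4))
to(.6254,.1344,.029,184.2)"
```

```text
clock: 6.15
tcp_pos: [0.5072, 0.2652, 0.0323]
tcp_rot: [180.0, 0.0, -171.0]
force: [0.3, 0.3, 0.7]
opening: 0.0853
gripper_force: 0.0
clock: 6.65
tcp_pos: [0.5095, 0.2666, 0.1665]
tcp_rot: [179.8, 0.4, -171.0]
force: [0.9, 0.1, -0.5]
opening: 0.0915
gripper_force: 0.0
tool shift mm [ -94.7 -148.3  135.2] turn [0.1 0.2 4.8] now [0.5082 0.2658 0.1641] [ 179.9    0.2 -171. ] t 6.7 F [ 0.6 -0.2 -0.9] open 0.0917
```

View pics/y2.png

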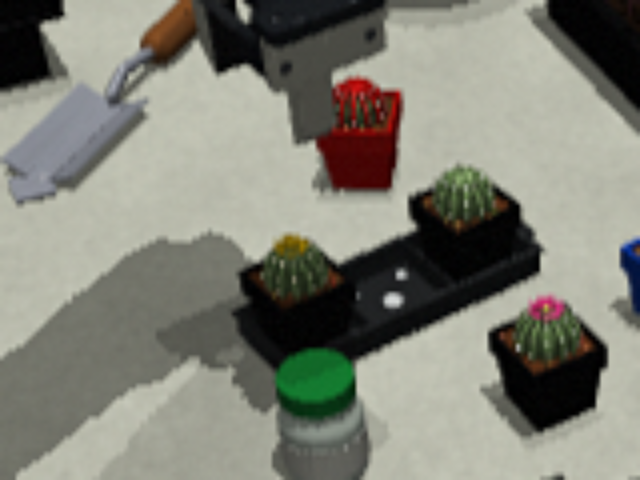

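Yellow stands upright in the near bay. Next is the pink cactus.

```bash
python3 -m jog '[[[-1,-24,-37,0,0,0,0],[-1,-24,-37,0,0,0,0],[-1,-24,-37,0,0,0,0],[-1,-24,-37,0,0,0,4.8],[-1,0,0,0,0,0,0],[-1,0,0,0,0,0,0]]]' 15; python3 -c "
from h import *
to(.6254,.1344,.029,184.2)"
```

```text
clock: 7.45
tcp_pos: [0.6241, 0.1345, 0.1608]
tcp_rot: [180.0, -0.1, -175.7]
force: [-0.5, 0.8, -0.7]
opening: 0.0917
gripper_force: 0.0
tool shift mm [ -1.7  -0.2 131.8] turn [ 0.  -0.1  0.1] now [0.6241 0.1345 0.1608] [ 1.800e+02 -1.000e-01 -1.757e+02] t 7.45 F [-0.5  0.8 -0.7] open 0.0917
```

```bash
python3 -m jog '[[[-1,-1,0,40,0,0,0],[-1,0,0,40,0,0,0],[-1,0,0,30,0,0,0],[-1,0,0,22,0,0,0],[-1,0,0,0,0,0,0],[0.3,0,0,0,0,0,0],[0.3,0,0,0,0,0,0],[1,0,0,0,0,0,0]]]' 15;python3 -m jog '[[[1,0,0,0,0,0,0],[1,0,0,0,0,0,0],[1,0,0,0,0,0,0],[1,0,0,0,0,0,0]]]'; python3 -c "
from h import *
to(.6254,.1344,.029,184.2)"; python3 -m jog '[[[1,0,0,-20,0,0,0],[1,0,0,-50,0,0,0],[1,0,0,-30,0,0,0],[1,0,0,0,0,0,0],[1,0,0,0,0,0,0]]]' 15; python3 -c "
from h import *
to(.5735,.276,.0335,189)"
```

```text
clock: 8.45
tcp_pos: [0.6267, 0.1344, 0.0313]
tcp_rot: [180.0, 0.1, -175.8]
force: [0.6, 0.2, -0.0]
opening: 0.0663
gripper_force: 0.0
clock: 8.95
tcp_pos: [0.6264, 0.1341, 0.0306]
tcp_rot: [180.0, 0.0, -175.8]
force: [-0.8, -0.8, 3.5]
opening: 0.054
gripper_force: 15.0
tool shift mm [1.  0.4 1.6] turn [0. 0. 0.] now [0.6264 0.1341 0.0306] [ 180.     0.  -175.8] t 8.95 F [-0.8 -0.8  3.5] open 0.054
clock: 9.57
tcp_pos: [0.6253, 0.134, 0.129]
tcp_rot: [-180.0, -0.1, -175.8]
force: [0.0, -0.3, -2.0]
opening: 0.0538
gripper_force: 15.0
tool shift mm [ 41.  145.5  95.6] turn [-0.  -0.1 -4.8] now [0.6253 0.134  0.129 ] [-1.800e+02 -1.000e-01 -1.758e+02] t 9.57 F [ 0.  -0.3 -2. ] open 0.0538
```

```bash
python3 -m jog '[[[1,10.2,36.3,0,0,0,0],[1,10.2,36.3,0,0,0,0],[1,10.2,36.3,0,0,0,0],[1,10.2,36.3,0,0,0,-4.8],[1,0,0,0,0,0,0],[1,0,0,0,0,0,0],[1,0,0,35,0,0,0],[1,0,0,0,0,0,0]]]' 15; python3 -c "
from h import *
to(.5735,.276,.034,189)"
```

```text
clock: 10.58
tcp_pos: [0.5733, 0.2731, 0.0925]
tcp_rot: [-179.8, -0.3, -171.1]
force: [-0.5, -0.6, -0.4]
opening: 0.054
gripper_force: 15.0
tool shift mm [-1.   3.  58.5] turn [-0.2 -0.3 -0.1] now [0.5733 0.2731 0.0925] [-179.8   -0.3 -171.1] t 10.57 F [-0.5 -0.6 -0.4] open 0.054
```

```bash
python3 -m jog '[[[1,0,2,20,0,0,0],[1,0,0,20,0,0,0],[1,0,0,10,0,0,0],[1,0,0,5,0,0,0],[1,0,0,1,0,0,0],[1,0,0,0,0,0,0],[1,0,0,0,0,0,0]]]' 15; python3 -c "
from h import *
to(.5735,.276,.034,189)"
```

```text
clock: 11.45
tcp_pos: [0.5748, 0.2781, 0.0399]
tcp_rot: [180.0, 0.0, -171.0]
force: [0.3, -0.6, -1.9]
opening: 0.0537
gripper_force: 15.0
tool shift mm [ 1.6 -1.9  5.9] turn [0. 0. 0.] now [0.5748 0.2781 0.0399] [ 180.    0. -171.] t 11.45 F [ 0.3 -0.6 -1.9] open 0.0537
```

```bash
python3 -m jog '[[[1,1.5,-1.5,2,0,0,0],[1,0,0,2,0,0,0],[1,0,0,1.5,0,0,0],[1,0,0,0,0,0,0],[1,0,0,0,0,0,0]]]' 15; python3 -c "
from h import *
to(.5735,.276,.034,189)"
```

```text
clock: 12.08
tcp_pos: [0.5733, 0.2762, 0.0338]
tcp_rot: [180.0, 0.0, -171.0]
force: [0.1, 0.2, -1.9]
opening: 0.0537
gripper_force: 15.0
tool shift mm [-0.2 -0.3 -0.2] turn [0. 0. 0.] now [0.5733 0.2762 0.0338] [ 180.    0. -171.] t 12.07 F [ 0.1  0.2 -1.9] open 0.0537
```

```bash
python3 -m jog '[[[1,0,0,0.7,0,0,0],[1,0,0,0,0,0,0],[-0.3,0,0,0,0,0,0],[-0.3,0,0,0,0,0,0],[-1,0,0,0,0,0,0],[-1,0,0,0,0,0,0],[-1,0,0,0,0,0,0]]]' 15; python3 -m jog '[[[-1,0,0,-30,0,0,0],[-1,0,0,-50,0,0,0],[-1,0,0,-50,0,0,0],[-1,0,0,0,0,0,0],[-1,0,0,0,0,0,0]]]'; python3 -c "
from h import *
im=optics.read_camera('side');u,v=proj('side',(.54,.3,.05)).astype(int)
cv2.imwrite('pics/p2.png',cv2.resize(im[v-60:v+60,u-80:u+80],None,fx=4,fy=4))
to(.4693,-.1495,.029,175.7)"
```

```text
clock: 12.95
tcp_pos: [0.5732, 0.2762, 0.0331]
tcp_rot: [180.0, -0.0, -171.0]
force: [-0.1, 0.4, -0.3]
opening: 0.0853
gripper_force: 0.0
clock: 13.58
tcp_pos: [0.573, 0.2761, 0.1628]
tcp_rot: [-180.0, -0.0, -171.0]
force: [0.4, -0.0, -0.6]
opening: 0.0919
gripper_force: 0.0
tool shift mm [ 168.5 -403.8  133.6] turn [-0.  -0.1 13.3] now [0.5726 0.2758 0.1621] [-1.80e+02 -1.00e-01 -1.71e+02] t 13.62 F [-0.3  1.2 -0.6] open 0.0917
```

View pics/p2.png

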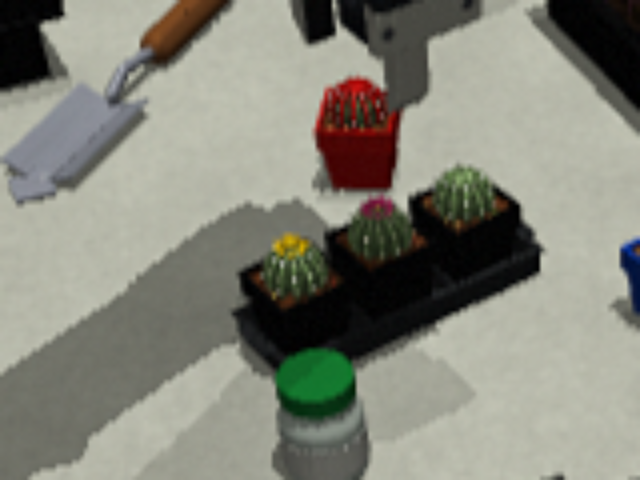

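Both flowering cacti stand upright beside the flowerless one. Now the purple rosette.

```bash
python3 -m jog '[[[-1,21,-50.5,0,0,0,0],[-1,21,-50.5,0,0,0,0],[-1,21,-50.5,0,0,0,0],[-1,21,-50.5,0,0,0,0],[-1,21,-50.5,0,0,0,0],[-1,21,-50.5,0,0,0,0],[-1,21,-50.5,0,0,0,0],[-1,21,-50.5,0,0,0,0]]]' 15; python3 -m jog '[[[-1,0,0,0,0,0,6.7],[-1,0,0,0,0,0,6.6],[-1,0,0,0,0,0,0],[-1,0,0,0,0,0,0]]]'; python3 -c "
from h import *
to(.4693,-.1495,.029,175.7)"
```

```text
clock: 14.62
tcp_pos: [0.4692, -0.1506, 0.1619]
tcp_rot: [180.0, -0.1, -171.0]
force: [0.7, -0.3, 0.2]
opening: 0.0917
gripper_force: 0.0
clock: 15.12
tcp_pos: [0.4703, -0.1489, 0.1625]
tcp_rot: [180.0, -0.1, 175.9]
force: [-0.1, -0.1, 0.1]
opening: 0.0918
gripper_force: 0.0
tool shift mm [  0.8  -0.7 133.5] turn [ 0.  -0.1  0.2] now [ 0.4703 -0.1489  0.1625] [ 1.800e+02 -1.000e-01  1.759e+02] t 15.12 F [-0.1 -0.1  0.1] open 0.0918
```

```bash
python3 -m jog '[[[-1,0,-0.5,40,0,0,0],[-1,0,0,40,0,0,0],[-1,0,0,30,0,0,0],[-1,0,0,23,0,0,0],[-1,0,0,0,0,0,0],[0.3,0,0,0,0,0,0],[0.3,0,0,0,0,0,0],[1,0,0,0,0,0,0]]]' 15;python3 -m jog '[[[1,0,0,0,0,0,0],[1,0,0,0,0,0,0],[1,0,0,0,0,0,0],[1,0,0,0,0,0,0]]]'; python3 -c "
from h import *
to(.4693,-.1495,.029,175.7)"; python3 -m jog '[[[1,0,0,-20,0,0,0],[1,0,0,-50,0,0,0],[1,0,0,-20,0,0,0],[1,0,0,0,0,0,0],[1,0,0,0,0,0,0]]]' 15; python3 -c "
from h import *
to(.478,-.007,.0335,178.8)"
```

```text
clock: 16.12
tcp_pos: [0.4712, -0.1497, 0.0309]
tcp_rot: [-180.0, 0.1, 175.7]
force: [0.2, -0.3, 0.4]
opening: 0.0662
gripper_force: 0.0
clock: 16.62
tcp_pos: [0.4709, -0.1498, 0.0304]
tcp_rot: [-180.0, 0.0, 175.7]
force: [-0.7, -0.3, 4.8]
opening: 0.054
gripper_force: 15.0
tool shift mm [1.7 0.1 1.4] turn [-0.  0.  0.] now [ 0.4709 -0.1498  0.0304] [-180.     0.   175.7] t 16.62 F [-0.7 -0.3  4.8] open 0.054
clock: 17.25
tcp_pos: [0.4698, -0.1493, 0.119]
tcp_rot: [180.0, -0.1, 175.7]
force: [-0.3, 0.8, -0.8]
opening: 0.054
gripper_force: 15.0
tool shift mm [  2.3 142.5  85.6] turn [ 0.  -0.1 -3.1] now [ 0.4698 -0.1493  0.119 ] [ 1.800e+02 -1.000e-01  1.757e+02] t 17.25 F [-0.3  0.8 -0.8] open 0.054
```

```bash
python3 -m jog '[[[1,0.6,35.6,0,0,0,0],[1,0.6,35.6,0,0,0,0],[1,0.6,35.6,0,0,0,0],[1,0.6,35.6,0,0,0,-3.1],[1,0,0,0,0,0,0],[1,0,0,30,0,0,0],[1,0,0,15,0,0,0],[1,0,0,0,0,0,0]]]' 15; python3 -m jog '[[[1,0,0,15,0,0,0],[1,0,0,15,0,0,0],[1,0,0,5,0,0,0],[1,0,0,0,0,0,0],[1,0,0,0,0,0,0]]]'; python3 -c "
from h import *
to(.478,-.007,.0335,178.8)"
```

```text
clock: 18.25
tcp_pos: [0.4775, -0.0082, 0.0738]
tcp_rot: [-180.0, -0.2, 178.8]
force: [-0.1, -0.1, -0.7]
opening: 0.0538
gripper_force: 15.0
clock: 18.88
tcp_pos: [0.4792, -0.0074, 0.0404]
tcp_rot: [180.0, 0.0, 178.8]
force: [0.2, -0.4, -1.3]
opening: 0.054
gripper_force: 15.0
tool shift mm [1.2 0.4 6.9] turn [0. 0. 0.] now [ 0.4792 -0.0074  0.0404] [180.    0.  178.8] t 18.88 F [ 0.2 -0.4 -1.3] open 0.054
```

```bash
python3 -m jog '[[[1,1,0,3,0,0,0],[1,0,0,2,0,0,0],[1,0,0,1.7,0,0,0],[1,0,0,0,0,0,0],[-0.3,0,0,0,0,0,0],[-0.3,0,0,0,0,0,0],[-1,0,0,0,0,0,0],[-1,0,0,0,0,0,0]]]' 15; python3 -m jog '[[[-1,0,0,0,0,0,0],[-1,0,0,-30,0,0,0],[-1,0,0,-50,0,0,0],[-1,0,0,-50,0,0,0],[-1,0,0,0,0,0,0],[-1,0,0,0,0,0,0]]]'; python3 -c "
from h import *
to(.6484,-.1378,.029,157)"
```

```text
clock: 19.88
tcp_pos: [0.4779, -0.0074, 0.0334]
tcp_rot: [180.0, 0.0, 178.8]
force: [-0.3, -0.1, 0.6]
opening: 0.0752
gripper_force: 0.0
clock: 20.62
tcp_pos: [0.4775, -0.0074, 0.1632]
tcp_rot: [180.0, -0.0, 178.8]
force: [-1.4, 0.8, 0.1]
opening: 0.092
gripper_force: 0.0
tool shift mm [-173.5 -126.9  134.2] turn [ 0.  -0.  21.8] now [ 0.4775 -0.0074  0.1632] [180.   -0.  178.8] t 20.62 F [-1.4  0.8  0.1] open 0.092
```

```bash
python3 -m jog '[[[-1,-34.7,-25.4,0,0,0,0],[-1,-34.7,-25.4,0,0,0,0],[-1,-34.7,-25.4,0,0,0,0],[-1,-34.7,-25.4,0,0,0,0],[-1,-34.7,-25.4,0,0,0,7.3],[-1,0,0,0,0,0,7.3],[-1,0,0,0,0,0,7.2],[-1,0,0,0,0,0,0]]]' 15; python3 -m jog '[[[-1,0,0,0,0,0,0],[-1,0,0,0,0,0,0]]]'; python3 -c "
from h import *
to(.6484,-.1378,.029,157)"
```

```text
clock: 21.62
tcp_pos: [0.6478, -0.1378, 0.1613]
tcp_rot: [-179.9, -0.2, 157.1]
force: [1.1, 0.9, 0.3]
opening: 0.0921
gripper_force: 0.0
clock: 21.88
tcp_pos: [0.6485, -0.138, 0.1631]
tcp_rot: [-180.0, -0.0, 157.1]
force: [0.6, -0.9, 0.9]
opening: 0.0918
gripper_force: 0.0
tool shift mm [1.000e-01 1.000e-01 1.341e+02] turn [-0.  -0.   0.1] now [ 0.6485 -0.138   0.1631] [-180.    -0.   157.1] t 21.88 F [ 0.6 -0.9  0.9] open 0.0918
```

```bash
python3 -m jog '[[[-1,0,0,40,0,0,0],[-1,0,0,40,0,0,0],[-1,0,0,30,0,0,0],[-1,0,0,23,0,0,0],[-1,0,0,0,0,0,0],[0.3,0,0,0,0,0,0],[0.3,0,0,0,0,0,0],[1,0,0,0,0,0,0]]]' 15;python3 -m jog '[[[1,0,0,0,0,0,0],[1,0,0,0,0,0,0],[1,0,0,0,0,0,0],[1,0,0,0,0,0,0]]]'; python3 -c "
from h import *
to(.6484,-.1378,.029,157)"; python3 -m jog '[[[1,0,0,-20,0,0,0],[1,0,0,-50,0,0,0],[1,0,0,-20,0,0,0],[1,0,0,0,0,0,0],[1,0,0,0,0,0,0]]]' 15; python3 -c "
from h import *
to(.6391,-.2604,.0335,189.1)"
```

```text
clock: 22.88
tcp_pos: [0.6493, -0.1381, 0.0314]
tcp_rot: [180.0, 0.1, 157.0]
force: [0.2, 0.2, 0.2]
opening: 0.0665
gripper_force: 0.0
clock: 23.38
tcp_pos: [0.6489, -0.1382, 0.0307]
tcp_rot: [180.0, 0.0, 157.0]
force: [-1.4, -1.1, 4.3]
opening: 0.0537
gripper_force: 15.0
tool shift mm [0.6 0.1 1.7] turn [0. 0. 0.] now [ 0.6489 -0.1382  0.0307] [180.   0. 157.] t 23.38 F [-1.4 -1.1  4.3] open 0.0537
clock: 24.0
tcp_pos: [0.648, -0.1376, 0.1196]
tcp_rot: [-180.0, -0.1, 157.0]
force: [-0.2, 0.5, -1.2]
opening: 0.0534
gripper_force: 15.0
tool shift mm [ -39.8 -116.5   86.1] turn [  0.   -0.1 -32.1] now [ 0.648  -0.1376  0.1196] [-1.80e+02 -1.00e-01  1.57e+02] t 24.0 F [-0.2  0.5 -1.2] open 0.0534
```

```bash
python3 -m jog '[[[1,-10,-29.1,0,0,0,0],[1,-10,-29.1,0,0,0,0],[1,-10,-29.1,0,0,0,0],[1,-10,-29.1,0,0,0,-8],[1,0,0,0,0,0,-8],[1,0,0,0,0,0,-8],[1,0,0,0,0,0,-8.1],[1,0,0,0,0,0,0]]]' 15; python3 -m jog '[[[1,0,0,0,0,0,0],[1,0,0,30,0,0,0],[1,0,0,30,0,0,0],[1,0,0,15,0,0,0],[1,0,0,5,0,0,0],[1,0,0,0,0,0,0],[1,0,0,0,0,0,0]]]'; python3 -c "
from h import *
to(.6391,-.2604,.0337,189.1)"
```

```text
clock: 25.0
tcp_pos: [0.6392, -0.2605, 0.1188]
tcp_rot: [179.9, -0.1, -170.9]
force: [-0.0, 0.4, -1.6]
opening: 0.0536
gripper_force: 15.0
clock: 25.88
tcp_pos: [0.6409, -0.2611, 0.0416]
tcp_rot: [-180.0, 0.1, -170.9]
force: [0.2, -0.1, -1.6]
opening: 0.0542
gripper_force: 15.0
tool shift mm [1.7 1.  7.9] turn [-0.   0.1  0. ] now [ 0.6409 -0.2611  0.0416] [-1.800e+02  1.000e-01 -1.709e+02] t 25.88 F [ 0.2 -0.1 -1.6] open 0.0542
```

```bash
python3 -m jog '[[[1,0.7,0.7,3,0,0,0],[1,0,0,2.5,0,0,0],[1,0,0,1.7,0,0,0],[1,0,0,0,0,0,0],[-0.3,0,0,0,0,0,0],[-0.3,0,0,0,0,0,0],[-1,0,0,0,0,0,0],[-1,0,0,0,0,0,0]]]' 15; python3 -m jog '[[[-1,0,0,0,0,0,0],[-1,0,0,-30,0,0,0],[-1,0,0,-50,0,0,0],[-1,0,0,-60,0,0,0],[-1,0,0,-60,0,0,0],[-1,0,0,0,0,0,0],[-1,0,0,0,0,0,0]]]'; python3 -m jog '[[[-1,40,0,0,0,0,0],[-1,50,0,0,0,0,0],[-1,50,0,0,0,0,0],[-1,50,0,0,0,0,0],[-1,50,0,0,0,0,0],[-1,50,0,0,0,0,0],[-1,0,0,0,0,0,0],[-1,0,0,0,0,0,0]]]'; python3 -c "
from h import *
im=optics.read_camera('side');cv2.imwrite('pics/sf.png',cv2.resize(im[90:370,160:400],None,fx=2.1,fy=2.1))
im=optics.read_camera('top');cv2.imwrite('pics/tf.png',cv2.resize(im[120:280,100:440],None,fx=2.3,fy=2.3))"
```

```text
clock: 26.88
tcp_pos: [0.6393, -0.2602, 0.0331]
tcp_rot: [180.0, -0.0, -170.9]
force: [0.7, -0.5, -0.5]
opening: 0.075
gripper_force: 0.0
clock: 27.75
tcp_pos: [0.6391, -0.26, 0.2329]
tcp_rot: [180.0, 0.0, -170.9]
force: [0.1, 0.4, -0.2]
opening: 0.0917
gripper_force: 0.0
clock: 28.75
tcp_pos: [0.3531, -0.3056, 0.2324]
tcp_rot: [179.9, -0.0, -170.9]
force: [0.5, 1.0, 0.3]
opening: 0.0917
gripper_force: 0.0
```

View pics/sf.png

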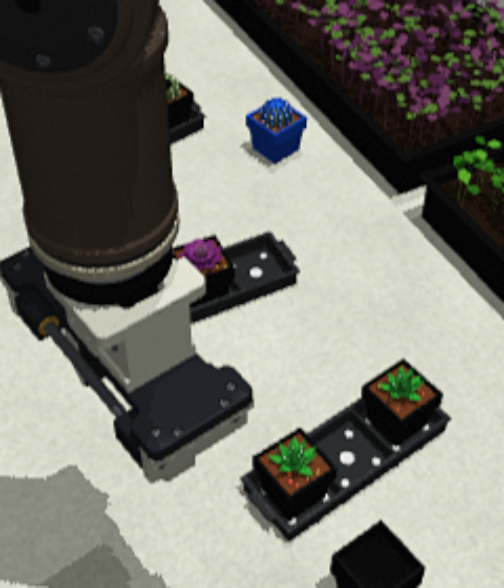

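View pics/tf.png

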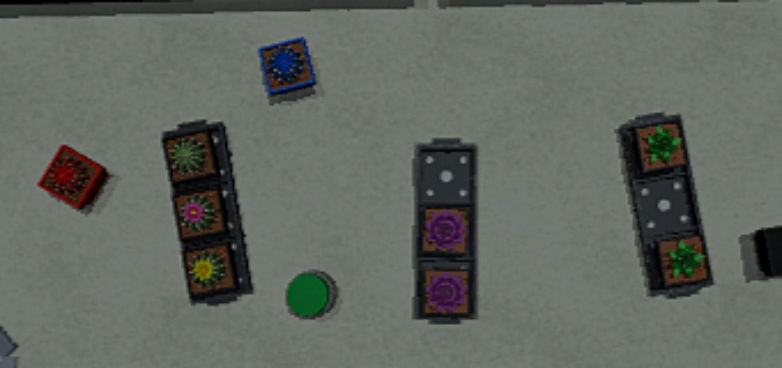

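```bash
python3 - <<'E'
from h import *
from rig import job_done
ok=True
for k,c,b,a in(('y',(211,270),(.5106,.2663),9.1),('p',(200,212),(.5763,.2766),9.1),('pu',(446,293),(.4817,-.0071),-1.2),('al',(660,146),(.6391,-.2604),9.1)):
    w=ray('top',(c[0]/2.3+100,c[1]/2.3+120),.058)[:2]-b; t=np.radians(a)
    e=np.array([[np.cos(t),np.sin(t)],[-np.sin(t),np.cos(t)]])@w*1e3; print(k,e.round(1)); ok&=abs(e).max()<9
if ok: print(job_done())
E
```

```text
y [-5.2 -3.2]
p [-3.5 -1.5]
pu [-7.7 -0.6]
al [-0.5  1.9]
the job is handed in; nothing more can be done
None
```

All four plants are sorted into bays of their own kind's trays. In the last pictures they stand upright, each within about 8 mm of its bay centre. The job was handed in at about 29 s; no verdict was returned.

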